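# Clamp the mincer plate with the gauge's ratchet knob

### The job

The kitchen's perforated mincer plate is being checked for wear. On the thickness gauge that holds this perforated plate (the other gauge holds a plain disc), turn the winged ratchet knob on top clockwise, seen from above, until the spindle has closed on the plate and the ratchet plainly slips, by 15 degrees or more. Then let go, leaving the plate clamped.

Things in the scene. Friction and masses are not known exactly. Their poses are not given: they have to be found in the camera images.
- plate: Perforated mincer plate: loose steel disc, diameter 70 mm, 10 mm thick, small dark holes in rings, plain centre. Lies flat on the anvil (top 50 mm above the counter) of its gauge, under the spindle. Origin: centre of its underside; z up. The other gauge, alike, holds a plain disc without holes; a smaller perforated plate (60 mm) on the counter is a bystander.
- spindle: Upright steel pin, diameter 10 mm, above the plate in the same gauge (fixed grey C-frame, base 90 x 130 mm, column at one side, arm's top 114 mm above the counter). Origin: centre of its lower face; z up. Starts 1.4 to 3.1 mm above the plate; slides down 4.8 mm per rad of clockwise thimble turn, so meets it after 0.3 to 0.65 rad. Screw stays put when let go.
- knob_grip (a point): Grip point of that gauge's winged knob: upright dark steel bar 42 mm long (point x), 12 mm thick (y, pinch across it), 30 mm high, z up. Point: on the vertical turning axis over the spindle, 160.5 mm above the counter, 12 mm below the bar's top. Under the bar (18 mm below the point) a 18 mm neck, then the thimble, a drum of diameter 30 mm, top at 134 mm. The knob keeps its height as it turns.
- ratchet (a joint): Slip of that knob on its thimble, rad: 0 at the start, stays near 0 while the knob drives the thimble (0.055 N m), grows while it slips clockwise (smoothly, at 0.10 N m, no end stop) once the spindle bears on the plate. Turning 1.2 rad clockwise from above in one grasp always closes the spindle and slips enough; more does no harm. Anticlockwise reopens it.
There are look-alikes about, which are no part of the job. What is shaped like the part that bears spindle but pink is not meant.

How it is judged:
At the end, for the whole second after the job is handed in: The ratchet has slipped by more than 0.25 rad (about 15 degrees), the spindle still presses on the plate with more than 2 N, and the plate lies flat (within 0.1 rad) and at rest on the anvil with its centre within 15 mm of the spindle's axis; the knob is let go (value of joint ratchet above 0.25 rad and contact force between spindle and plate above 2 N and horizontal distance between spindle and plate below 0.015 m and angle between plate's own z axis and vertical below 0.1 rad and linear speed of plate below 0.02 m/s); the robot touches nothing.
It also fails if it takes over 35 s, if anything falls off the work surface, if the arm or the gripper's body presses on something with over 40 N, if the wrist force passes 120 N, or if a joint passes its speed limit or range.

### The arm

A 7-joint arm with a two-finger parallel gripper is mounted at the origin on the work surface. World frame = base frame: x ahead of the robot, y to its left, z up, the work surface at z = 0. Lengths are in m, angles in rad, forces in N, time in s.
With the tool pointing down it reaches from about 0.4 to 0.875 m from the base axis. Payload 19.3 kg.
Tool frame: the origin (TCP) lies at the very end of the fingers, on their centre line; the grasp point (between the pads) lies 19 mm behind it; z points along the fingers, y is the direction in which the jaws open and shut (so a half turn about z gives the same grasp; the last joint's range is limited). The gripper opens to 85 mm and grips with 20 to 120 N. Pads are 22 mm wide; open, the fingers measure 114 mm over their backs; the gripper's body (76 mm by 85 mm) begins 54 mm behind the grasp point. The pads swing forward as they close: fully open they stand 13 mm farther back than shut.
Start: joints at [1.24, 0.521, -0.036, 1.599, 0.021, 1.021, -0.113], TCP at [0.161, -0.604, 0.231] pointing down, gripper open.
Joint ranges: [-2.91, 2.91], [-0.3, 2.13], [-1.5, 1.42], [0.17, 2.43], [-1.26, 4.41], [0.16, 1.93], [-2.52, 2.52]. Speed limits (rad/s): [1.89, 1.89, 2.39, 2.39, 3.01, 3.01, 3.01].

### API

Orientations are given as [roll, pitch, yaw] about the fixed x, y, z axes, in that order (R = Rz(yaw) Ry(pitch) Rx(roll)).
In Python, from workcell import bot gives the robot as it stands. The module is installed in compiled form; this text tells all that it offers.
- The arm moves only by the shell command python3 -m inch 'ROWS' [FORCE]. ROWS is JSON, a list of rows, each an object of numbers: "dx", "dy", "dz": the shift along the tool's x, y, z in mm; "rx", "ry", "rz": the turn, a rotation vector about the tool's x, y, z in rad; "hand": the closure, from -1 (fully open) to 1 (shut), so that 0 is half open. In form: [{"dx": .., "dy": .., "dz": .., "rx": .., "ry": .., "rz": .., "hand": ..}, ...]. A call has 1 to 10 rows; each row shifts and turns the commanded pose from where the row before left it, along the tool's axes as they then stand; what a row does not reach is not made up. A row lasts 1/10 s, in which the tool goes at most 50 mm and 8.59 degrees, less where a joint would pass 70% of its speed; a pose out of reach is approached as far as the arm can. A call with a gripper value outside its range is refused whole. The fingers move at their own pace and stop on an object; FORCE is the grip in N (left out, the last holds). Time passes only in rows, so rows that do not move let the fingers close. It gives the time, the measured TCP pose, the force and the opening at its end, in the units of the state.
- bot.observe(): the state, without advancing time (a new reading comes with each control period).
- bot.grab_frame(name): name is "side" or "top" or "wrist"; returns (picture, depth): 384x512x3 uint8, red, green, blue; 384x512 float32, m along the optical axis (not along the pixel's ray), 0 where there is no reading.
- bot.get_calibration(name): a dict with "vertical_fov" (degrees; the focal length in pixels is half the picture's height over the tangent of half this angle, whatever the lens; pixels are square), "cx", "cy" (the principal point, pixels), "k1" (the pictures are not rectified: a ray, as slopes to the right and down, at radius r is drawn at 1 + k1 r^2 times it, then the intrinsics apply), "origin" and "orientation" of the camera in the world. Camera axes: x right, y down, z forward; pixel columns grow to the right and rows downward; lengths in m; the calibration is good to about 2 mm. A picture is of the moment at which its call begins: read the wrist's pose just before it. get_calibration takes no time and is no camera call; for the wrist camera it gives the pose at the moment of the call.
- bot.job_done(): hands the job in, once; it reports no verdict.
Trained networks look in the newest picture that a camera, given by its name, has taken for a name from the list of things; names that differ only in an ending like _2 or _b are one class to them, and where a whole thing is asked for, a point or a joint stands for the part that bears it (a point fixed in the world has none). Each returns a list of dicts, best first, with "score" (0 to 1); they miss things now and then, are a little off and sometimes report something else, mostly with a low value. They report only what shows in the picture. A call takes as long as a camera call. They do not tell look-alikes from the thing itself.
- bot.trace(camera, target): "region" (384x512 bool, what is visible of it) and "box" ([left, top, right, bottom] in pixels, round what is visible of it).
- bot.tip_of(camera, target): "centre" ([row, column] in pixels: a listed point, or the origin of a listed thing).
The state is a dict: "clock": time; "qpos": joint angles; "qd": joint speeds; "joint_efforts": joint torques, N m; "position": TCP position; "tool_rot": TCP orientation; "force": force on the tool from outside, world axes, zero at the start; "moment": the same for the moment, N m; "grip_width": finger opening in m.
Only numpy, scipy, OpenCV 4.12 (cv2) and the standard library are available. Lean on these libraries where they do the work, as an engineer would, in place of code of your own. Each camera call takes 0.05 s, during which the arm holds its last target.

## Working session

There is one attempt and no reset: what is moved stays moved. The work goes in short steps, Python scripts to look and compute and a shell command to move; the robot and the scene stay as the last step left them, time stands still between calls to the robot, and variables do not carry over. Pictures are saved under pics/ and viewed, and the job is handed in when it is done.

```bash
mkdir -p pics; cat > h.py <<'E'
from workcell import bot
import numpy as np, cv2
from scipy.spatial.transform import Rotation as R
def grab(n,f):
    p,d=bot.grab_frame(n); cv2.imwrite('pics/'+f,p[:,:,::-1]); np.savez('pics/'+f+'.npz',p=p,d=d); return p,d
def px2w(c,row,col,depth=None,z=None):
    f=192/np.tan(np.radians(c['vertical_fov'])/2)
    x,y=(col-c['cx'])/f,(row-c['cy'])/f
    u,v=x,y
    for _ in range(20):
        s=1+c['k1']*(u*u+v*v); u,v=x/s,y/s
    o=np.array(c['orientation']); 
    M=o if o.shape==(3,3) else R.from_euler('xyz',o).as_matrix()
    r=M@np.array([u,v,1]); O=np.array(c['origin'])
    t=depth if z is None else (z-O[2])/r[2]
    return O+t*r
E
python3 - <<'E'
from h import *
print(bot.observe())
for n in('side','top'):
    grab(n,n+'1.png'); print(bot.get_calibration(n))
    for t in('plate','knob_grip','spindle'):
        print(n,t,[(np.round(a['centre']),round(a['score'],2)) for a in bot.tip_of(n,t)],[(a['box'],round(a['score'],2)) for a in bot.trace(n,t)])
E
```

```text
{'clock': 0.0, 'qpos': array([ 1.23977921,  0.52200062, -0.03628464,  1.59999704,  0.0212095 ,
        1.02111844, -0.11281116]), 'qd': array([-4.37526140e-04, -2.90172598e-05, -7.28552873e-04, -5.06661031e-04,
       -6.66989446e-04, -4.24514761e-04,  1.53722237e-03]), 'joint_efforts': array([-2.34537220e-04, -9.27103114e+01,  1.97976083e+00, -3.69942248e+01,
        1.78411725e-02,  8.02244438e-03,  4.73925411e-06]), 'position': array([ 0.1610187 , -0.60355208,  0.2307385 ]), 'tool_rot': array([-3.14045958e+00,  1.11353464e-04,  2.60763738e-01]), 'force': array([-0.43369172,  0.27906884,  0.40893581]), 'moment': array([-0.04533533, -0.0004738 , -0.05490241]), 'grip_width': 0.08536016122043029}
{'vertical_fov': 43.856477256706874, 'cx': 252.4573578107755, 'cy': 188.67437943957927, 'k1': 0.04610581289074338, 'origin': array([-0.05919069,  0.59878639,  0.88471486]), 'orientation': array([-2.29516493,  0.01214277, -2.51354838])}
side plate [(array([175., 263.]), 0.59)] [([264.3, 168.1, 279.5, 184.3], 0.52)]
side knob_grip [(array([274., 206.]), 0.88), (array([177., 329.]), 0.67), (array([144., 264.]), 0.63), (array([137., 373.]), 0.5)] [([322.5, 172.3, 341.2, 188.9], 0.79), ([197.0, 264.9, 222.5, 282.4], 0.62), ([363.9, 131.7, 379.5, 150.1], 0.55), ([257.1, 137.8, 276.7, 154.0], 0.54)]
side spindle [] []
{'vertical_fov': 47.071507603403894, 'cx': 249.65514019289932, 'cy': 192.15121542402963, 'k1': -0.0644586866937926, 'origin': array([ 0.34320981, -0.07055378,  1.05560694]), 'orientation': array([-3.05460836, -0.03125467, -1.56640497])}
top plate [(array([163., 300.]), 0.48)] [([289.5, 147.6, 316.2, 176.7], 0.68)]
top knob_grip [(array([253., 400.]), 0.62), (array([254., 297.]), 0.53), (array([224., 114.]), 0.5), (array([155., 314.]), 0.47)] [([304.8, 143.5, 315.0, 163.6], 0.57), ([110.1, 215.6, 119.7, 230.6], 0.49)]
top spindle [] []
```

View pics/side1.png

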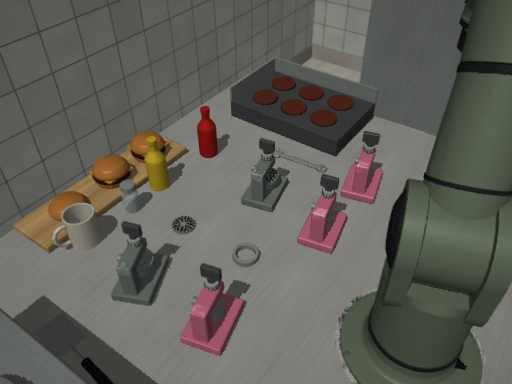

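View pics/top1.png

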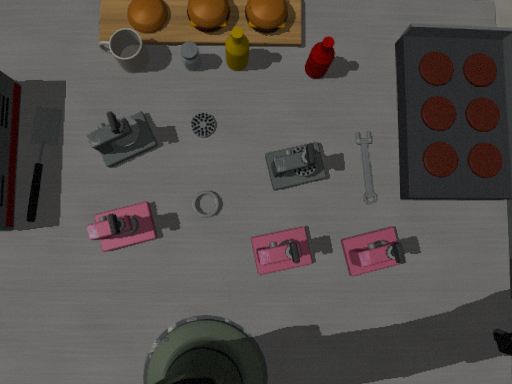

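```bash
python3 - <<'E'
import cv2
a=cv2.imread('pics/side1.png')[110:310,180:400]; cv2.imwrite('pics/sz.png',cv2.resize(a,None,fx=3,fy=3,interpolation=cv2.INTER_CUBIC)[:600,:800])
a=cv2.imread('pics/top1.png')[120:320,240:450]; cv2.imwrite('pics/tz.png',cv2.resize(a,None,fx=3,fy=3,interpolation=cv2.INTER_CUBIC)[:600,:800])
E
```

```text
(no output)
```

View pics/sz.png

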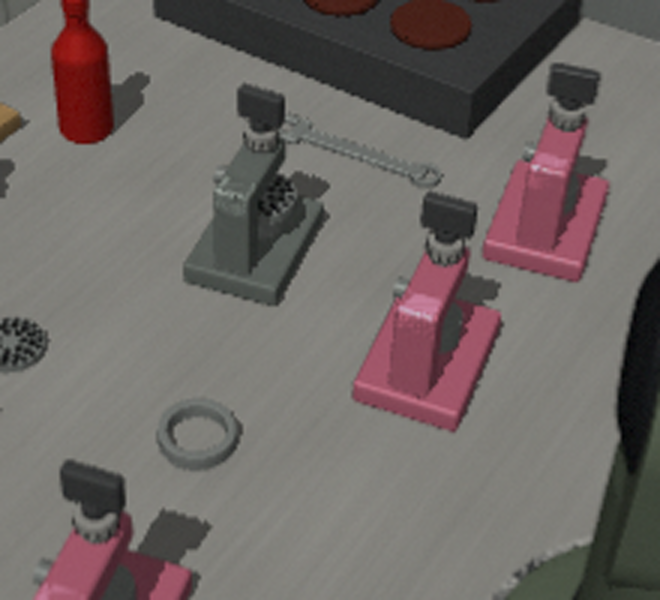

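View pics/tz.png

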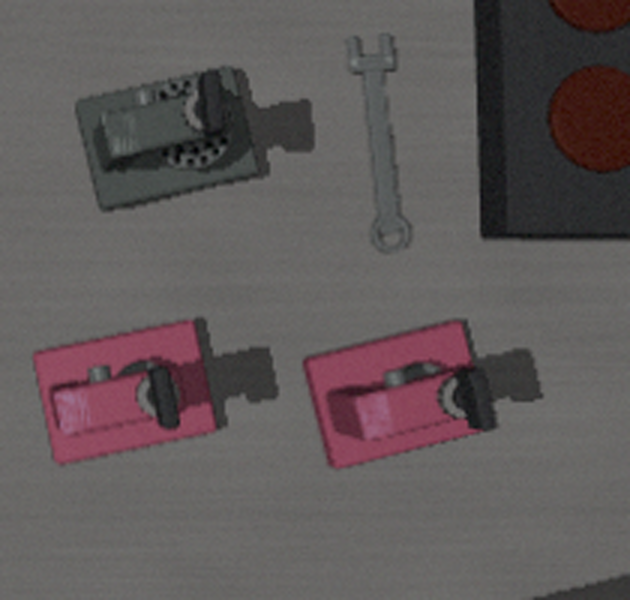

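The target is the grey gauge with dark holes visible on its disc. It is at about (310,155) in top and (266,150) in side. The other grey gauge, at top (120,130), has no holes, and the pink ones are look-alikes. Next I measure the bar with depth.

```bash
python3 - <<'E'
from h import *
for n,(l,t,r,b) in(('top',(295,135,325,172)),('side',(250,130,285,165))):
    d=np.load(f'pics/{n}1.png.npz')['d']; c=bot.get_calibration(n)
    P=np.array([px2w(c,i,j,d[i,j]) for i in range(t,b) for j in range(l,r) if d[i,j]>0])
    for lo,hi in((.163,.185),(.145,.163),):
        Q=P[(P[:,2]>lo)&(P[:,2]<hi)]
        rc=cv2.minAreaRect((Q[:,:2]*1000).astype(np.float32)); print(n,lo,len(Q),Q.mean(0),Q[:,2].max(),rc)
    z=P[:,2]; print(np.histogram(z,bins=np.arange(-.01,.2,.01)))
for n,z,pt in(('top',.1605,(155,314)),('side',.1605,(144,264))): print(n,px2w(bot.get_calibration(n),*pt,z=z))
E
```

```text
top 0.163 124 [ 0.50034903 -0.22237823  0.17065642] 0.17595548897032642 ((500.30352783203125, -223.21731567382812), (40.58307647705078, 12.899152755737305), 5.408798694610596)
top 0.145 37 [ 0.49642858 -0.21870842  0.15369751] 0.1624116684404251 ((498.81109619140625, -218.24270629882812), (40.264122009277344, 10.01162052154541), 21.653778076171875)
(array([264, 105,  18, 172,   0,   0, 107,  47,   0,   0,  10,  21, 134,
        13,  45,  20,  18,  47,  84,   0]), array([-0.01,  0.  ,  0.01,  0.02,  0.03,  0.04,  0.05,  0.06,  0.07,
        0.08,  0.09,  0.1 ,  0.11,  0.12,  0.13,  0.14,  0.15,  0.16,
        0.17,  0.18,  0.19]))
side 0.163 76 [ 0.50028694 -0.21878115  0.16849816] 0.17404475327791713 ((500.6352233886719, -217.8695068359375), (42.62311553955078, 16.887863159179688), 12.30069351196289)
side 0.145 85 [ 0.49906208 -0.21642457  0.15435808] 0.16287631490689358 ((500.3543395996094, -215.49244689941406), (41.14480209350586, 11.051616668701172), 14.068634986877441)
(array([626, 204,  19,   2,   0,   0,   0,   0,   0,   0,   6,  22,  79,
        32,  51,  43,  47,  64,  27,   0]), array([-0.01,  0.  ,  0.01,  0.02,  0.03,  0.04,  0.05,  0.06,  0.07,
        0.08,  0.09,  0.1 ,  0.11,  0.12,  0.13,  0.14,  0.15,  0.16,
        0.17,  0.18,  0.19]))
top [ 0.49948419 -0.23096749  0.1605    ]
side [ 0.50613966 -0.21510921  0.1605    ]
```

```bash
python3 -m inch '[{"dx":36,"dy":-24,"dz":-7,"hand":-1},{"dx":36,"dy":-24,"dz":-7,"hand":-1},{"dx":36,"dy":-24,"dz":-7,"hand":-1},{"dx":36,"dy":-24,"dz":-7,"hand":-1},{"dx":36,"dy":-24,"dz":-7,"hand":-1},{"dx":36,"dy":-24,"dz":-7,"hand":-1},{"dx":36,"dy":-24,"dz":-7,"hand":-1},{"dx":36,"dy":-24,"dz":-7,"hand":-1},{"dx":36,"dy":-24,"dz":-7,"hand":-1},{"dx":36,"dy":-24,"dz":-7,"hand":-1}]'
python3 - <<'E'
from h import *
s=bot.observe();print(s['qpos'],s['position'],s['tool_rot'],s['clock'])
c=bot.get_calibration('wrist');print(c)
grab('wrist','w1.png')
for t in('knob_grip','plate'):
  print([(np.round(a['centre']),round(a['score'],2)) for a in bot.tip_of('wrist',t)])
E
```

```text
[ 1.23978579  0.52139892 -0.03628324  1.59951709  0.0211893   1.02109025
 -0.11281303] [ 0.16113036 -0.6038577   0.23128551] [-3.14156331e+00  8.01346409e-07  2.60734767e-01] 0.7
{'vertical_fov': 65.671658314874, 'cx': 259.74426178988693, 'cy': 189.78105336084707, 'k1': 0.014929402837535802, 'origin': array([ 0.23028849, -0.58558988,  0.37383732]), 'orientation': array([ 2.85672665e+00, -2.18787734e-04, -1.31049863e+00])}
[]
[]schema error: expected keys dx, dy, dz, rx, ry, rz, hand
```

View pics/w1.png

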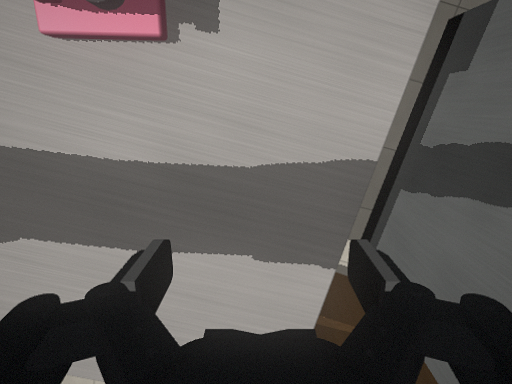

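The move was refused because every key is required, so the wrist view shows only the start position. I repeat it with all keys.

```bash
python3 -m inch '[{"dx":36,"dy":-27,"dz":-7,"rx":0,"ry":0,"rz":0,"hand":-1},{"dx":36,"dy":-27,"dz":-7,"rx":0,"ry":0,"rz":0,"hand":-1},{"dx":36,"dy":-27,"dz":-7,"rx":0,"ry":0,"rz":0,"hand":-1},{"dx":36,"dy":-27,"dz":-7,"rx":0,"ry":0,"rz":0,"hand":-1},{"dx":36,"dy":-27,"dz":-7,"rx":0,"ry":0,"rz":0,"hand":-1},{"dx":36,"dy":-27,"dz":-7,"rx":0,"ry":0,"rz":0,"hand":-1},{"dx":36,"dy":-27,"dz":-7,"rx":0,"ry":0,"rz":0,"hand":-1},{"dx":36,"dy":-27,"dz":-7,"rx":0,"ry":0,"rz":0,"hand":-1},{"dx":36,"dy":-27,"dz":-7,"rx":0,"ry":0,"rz":0,"hand":-1},{"dx":36,"dy":-27,"dz":-7,"rx":0,"ry":0,"rz":0,"hand":-1}]'
python3 - <<'E'
from h import *
s=bot.observe();print(s['qpos'],s['position'],s['tool_rot'],s['clock'])
c=bot.get_calibration('wrist');print(c)
grab('wrist','w2.png')
for t in('knob_grip','plate'):
  print([(np.round(a['centre']),round(a['score'],2)) for a in bot.tip_of('wrist',t)])
E
```

```text
clock: 1.85
position: [0.4402, -0.2486, 0.3019]
tool_rot: [3.141, -0.0, 0.261]
force: [0.5, -1.1, 0.4]
grip_width: 0.0856
[ 0.57174907  0.26181711 -0.21559729  1.81139774  0.06323725  1.07444452
 -0.97704031] [ 0.44020296 -0.24862484  0.30188625] [ 3.14110161e+00 -3.46130208e-04  2.60586017e-01] 1.85
{'vertical_fov': 65.671658314874, 'cx': 259.74426178988693, 'cy': 189.78105336084707, 'k1': 0.014929402837535802, 'origin': array([ 0.50931244, -0.23028999,  0.44443798]), 'orientation': array([ 2.85707935e+00, -7.07982611e-04, -1.31060924e+00])}
[(array([108., 252.]), 0.91), (array([329., 358.]), 0.76)]
[]
```

View pics/w2.png

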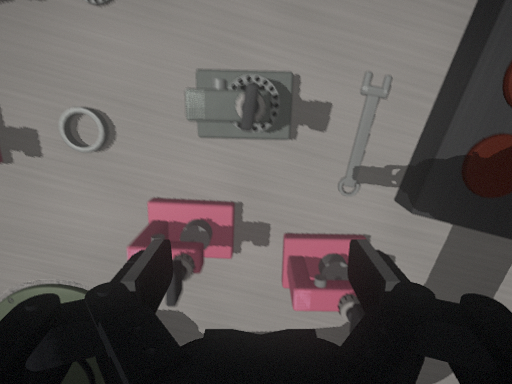

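The knob is at about (250,105), and its gauge's disc has holes. Next I measure the bar in the wrist depth.

```bash
cat > m.py <<'E'
from h import *
def meas(c,d,box,lo=.163,hi=.182):
    l,t,r,b=box
    P=np.array([px2w(c,i,j,d[i,j]) for i in range(t,b) for j in range(l,r) if d[i,j]>0])
    Q=P[(P[:,2]>lo)&(P[:,2]<hi)]
    rc=cv2.minAreaRect((Q[:,:2]*1000).astype(np.float32)); q=Q[:,:2]-Q[:,:2].mean(0)
    u=np.linalg.svd(q,full_matrices=False)[2][0]
    print(len(Q),Q.mean(0).round(4),Q[:,2].max(),'yaw',np.arctan2(u[1],u[0]),rc)
    k=[px2w(c,i,j,z=.1725) for i,j in ()]
E
python3 - <<'E'
from m import *
c=bot.get_calibration('wrist');d=np.load('pics/w2.png.npz')['d']
for lo in(.150,.16,.168): meas(c,d,(225,70,285,145),lo)
print(px2w(c,108,252,z=.1605))
a=cv2.imread('pics/w2.png')[60:150,180:300];cv2.imwrite('pics/w2z.png',cv2.resize(a,None,fx=6,fy=6,interpolation=cv2.INTER_CUBIC))
E
```

```text
646 [ 0.5037 -0.2224  0.1717] 0.17450992456866715 yaw -3.0340427768449105 ((503.1478271484375, -222.35421752929688), (41.83387756347656, 11.947263717651367), 6.159537315368652)
644 [ 0.5037 -0.2223  0.1718] 0.17450992456866715 yaw -3.03529806726979 ((503.14971923828125, -222.36585998535156), (41.834739685058594, 11.942460060119629), 6.107241153717041)
642 [ 0.5037 -0.2223  0.1718] 0.17450992456866715 yaw -3.0355926925005225 ((503.14849853515625, -222.35423278808594), (41.834739685058594, 11.919024467468262), 6.107241153717041)
[ 0.50378774 -0.22374038  0.1605    ]
```

View pics/w2z.png

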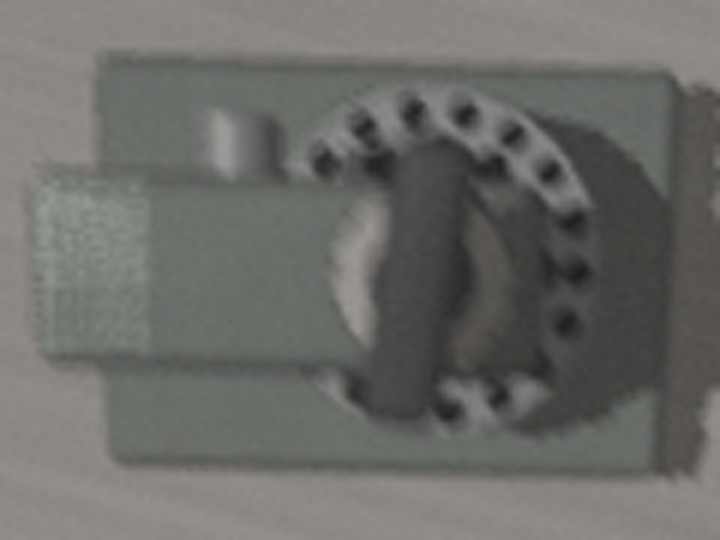

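```bash
python3 -m inch '[{"dx":0,"dy":0,"dz":0,"rx":0,"ry":0,"rz":-0.149,"hand":-1},{"dx":0,"dy":0,"dz":0,"rx":0,"ry":0,"rz":-0.149,"hand":-1},{"dx":0,"dy":0,"dz":0,"rx":0,"ry":0,"rz":-0.149,"hand":-1},{"dx":0,"dy":0,"dz":0,"rx":0,"ry":0,"rz":-0.149,"hand":-1},{"dx":0,"dy":0,"dz":0,"rx":0,"ry":0,"rz":-0.149,"hand":-1},{"dx":0,"dy":0,"dz":0,"rx":0,"ry":0,"rz":-0.149,"hand":-1},{"dx":0,"dy":0,"dz":0,"rx":0,"ry":0,"rz":-0.149,"hand":-1},{"dx":0,"dy":0,"dz":0,"rx":0,"ry":0,"rz":-0.149,"hand":-1},{"dx":0,"dy":0,"dz":0,"rx":0,"ry":0,"rz":-0.149,"hand":-1},{"dx":0,"dy":0,"dz":0,"rx":0,"ry":0,"rz":-0.149,"hand":-1}]' 
python3 -m inch '[{"dx":0,"dy":0,"dz":0,"rx":0,"ry":0,"rz":-0.149,"hand":-1},{"dx":0,"dy":0,"dz":0,"rx":0,"ry":0,"rz":-0.149,"hand":-1},{"dx":0,"dy":0,"dz":0,"rx":0,"ry":0,"rz":-0.149,"hand":-1},{"dx":0,"dy":0,"dz":0,"rx":0,"ry":0,"rz":-0.149,"hand":-1},{"dx":0,"dy":0,"dz":0,"rx":0,"ry":0,"rz":-0.149,"hand":-1},{"dx":0,"dy":0,"dz":0,"rx":0,"ry":0,"rz":-0.149,"hand":-1},{"dx":0,"dy":0,"dz":0,"rx":0,"ry":0,"rz":-0.149,"hand":-1},{"dx":0,"dy":0,"dz":0,"rx":0,"ry":0,"rz":-0.149,"hand":-1},{"dx":0,"dy":0,"dz":0,"rx":0,"ry":0,"rz":-0.149,"hand":-1},{"dx":0,"dy":0,"dz":0,"rx":0,"ry":0,"rz":-0.149,"hand":-1}]' 
cat > go.py <<'E'
from h import *
s=bot.observe(); M=R.from_euler('xyz',s['tool_rot']).as_matrix()
T=np.array([.5033,-.2224,.143])
print('q',s['qpos'].round(3),s['position'].round(4),s['tool_rot'].round(3),s['clock'])
print('tool delta mm',(M.T@(T-s['position'])*1000).round(1),'yaw err',.107+np.pi-s['tool_rot'][2]%(2*np.pi))
E
python3 go.py
```

```text
clock: 3.0
position: [0.4386, -0.2512, 0.3011]
tool_rot: [-3.141, 0.0, 1.755]
force: [0.1, 0.1, 0.6]
grip_width: 0.0856
clock: 4.0
position: [0.4386, -0.2512, 0.3011]
tool_rot: [-3.141, -0.001, -3.038]
force: [-0.1, 0.4, 0.7]
grip_width: 0.0854
q [ 0.986  0.326 -0.739  1.793  0.243  1.116  1.84 ] [ 0.4386 -0.2512  0.3011] [-3.141e+00 -1.000e-03 -3.038e+00] 4.0
tool delta mm [-67.4  22.  158.1] yaw err 0.0032623379791005824
```

```bash
python3 -m inch '[{"dx":-33.5,"dy":11,"dz":20,"rx":0,"ry":0,"rz":0,"hand":-1},{"dx":-33.5,"dy":11,"dz":20,"rx":0,"ry":0,"rz":0,"hand":-1},{"dx":0,"dy":0,"dz":20,"rx":0,"ry":0,"rz":0,"hand":-1},{"dx":0,"dy":0,"dz":0,"rx":0,"ry":0,"rz":0,"hand":-1}]' 
python3 - <<'E'
import go
from m import *
s=bot.observe();c=bot.get_calibration('wrist');p,d=grab('wrist','w3.png')
t=bot.tip_of('wrist','knob_grip');print([(a['centre'],a['score'],px2w(c,*a['centre'],z=.1605)) for a in t])
i,j=map(int,t[0]['centre']); meas(c,d,(max(0,j-90),max(0,i-100),min(512,j+90),min(384,i+100)),.166,.178)
E
```

```text
clock: 4.4
position: [0.5026, -0.2218, 0.2388]
tool_rot: [3.14, -0.004, -3.042]
force: [-0.3, 0.4, 0.1]
grip_width: 0.0852
q [ 0.825  0.473 -0.711  1.763  0.35   1.041  1.658] [ 0.5026 -0.2218  0.2388] [ 3.14  -0.004 -3.042] 4.4
tool delta mm [-1.  -0.9 95.8] yaw err 0.007638552333685489
[([199.6, 260.0], 0.8, array([ 0.50367906, -0.22156169,  0.1605    ]))]
853 [ 0.5003 -0.2239  0.1717] 0.17497693774033166 yaw 0.10831968426056016 ((501.4199523925781, -224.00364685058594), (41.02583312988281, 11.898046493530273), 5.950557708740234)
```

View pics/w3.png

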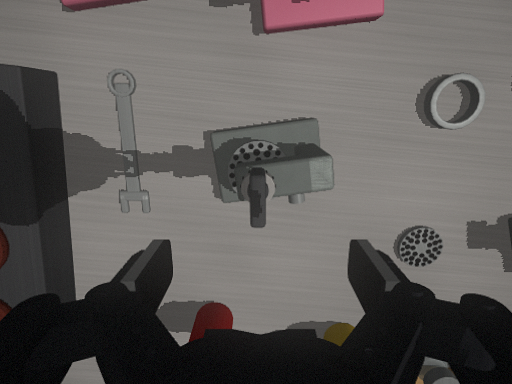

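The bar sits between the open fingers at about (258,198), with perforations visible beneath it. The two wrist views average to a centre of (0.5023, -0.2232). I descend to it.

```bash
python3 -m inch '[{"dx":0,"dy":-1.4,"dz":24,"rx":0,"ry":0.004,"rz":-0.007,"hand":-1},{"dx":0,"dy":0,"dz":24,"rx":0,"ry":0,"rz":0,"hand":-1},{"dx":0,"dy":0,"dz":24,"rx":0,"ry":0,"rz":0,"hand":-1},{"dx":0,"dy":0,"dz":23,"rx":0,"ry":0,"rz":0,"hand":-1},{"dx":0,"dy":0,"dz":0,"rx":0,"ry":0,"rz":0,"hand":-1},{"dx":0,"dy":0,"dz":0,"rx":0,"ry":0,"rz":0,"hand":-1}]' && python3 go.py
```

```text
clock: 5.1
position: [0.5039, -0.2238, 0.1477]
tool_rot: [-3.141, -0.003, -3.036]
force: [-0.8, -0.2, 0.1]
grip_width: 0.0855
q [ 0.776  0.586 -0.652  1.847  0.458  0.866  1.575] [ 0.5039 -0.2238  0.1477] [-3.141e+00 -3.000e-03 -3.036e+00] 5.1
tool delta mm [0.4 1.5 4.7] yaw err 0.001855824246375093
```

```bash
python3 -m inch '[{"dx":1.5,"dy":0.5,"dz":4,"rx":0,"ry":0,"rz":0,"hand":-1},{"dx":0,"dy":0,"dz":0,"rx":0,"ry":0,"rz":0,"hand":0.3},{"dx":0,"dy":0,"dz":0,"rx":0,"ry":0,"rz":0,"hand":0.5},{"dx":0,"dy":0,"dz":0,"rx":0,"ry":0,"rz":0,"hand":1},{"dx":0,"dy":0,"dz":0,"rx":0,"ry":0,"rz":0,"hand":1},{"dx":0,"dy":0,"dz":0,"rx":0,"ry":0,"rz":0,"hand":1},{"dx":0,"dy":0,"dz":0,"rx":0,"ry":0,"rz":0,"hand":1},{"dx":0,"dy":0,"dz":0,"rx":0,"ry":0,"rz":0,"hand":1}]' 40 && python3 go.py; python3 -c "
from workcell import bot;s=bot.observe();print(s['force'],s['moment'],s['grip_width'])"
```

```text
clock: 5.9
position: [0.5024, -0.2232, 0.1427]
tool_rot: [-3.141, -0.004, -3.036]
force: [-1.6, -3.3, 4.9]
grip_width: 0.0112
q [ 0.774  0.591 -0.648  1.855  0.465  0.855  1.57 ] [ 0.5024 -0.2232  0.1427] [-3.141 -0.004 -3.036] 5.9
tool delta mm [-1.   0.7 -0.3] yaw err 0.001184361274288559
[-1.63019977 -3.26891661  4.90912388] [-0.52687545  0.24414438 -0.05124516] 0.011207277367820977
```

The bar is gripped with an opening of about 11–12 mm and small forces. Now I turn clockwise, which is +z of the tool.

```bash
python3 -m inch '[{"dx":0,"dy":0,"dz":0,"rx":0,"ry":0,"rz":0.1,"hand":1},{"dx":0,"dy":0,"dz":0,"rx":0,"ry":0,"rz":0.1,"hand":1},{"dx":0,"dy":0,"dz":0,"rx":0,"ry":0,"rz":0.1,"hand":1},{"dx":0,"dy":0,"dz":0,"rx":0,"ry":0,"rz":0.1,"hand":1},{"dx":0,"dy":0,"dz":0,"rx":0,"ry":0,"rz":0.1,"hand":1},{"dx":0,"dy":0,"dz":0,"rx":0,"ry":0,"rz":0.1,"hand":1},{"dx":0,"dy":0,"dz":0,"rx":0,"ry":0,"rz":0.1,"hand":1},{"dx":0,"dy":0,"dz":0,"rx":0,"ry":0,"rz":0.1,"hand":1}]' && python3 go.py; python3 -c "
from workcell import bot;s=bot.observe();print(s['force'],s['moment'],s['grip_width'])"
```

```text
clock: 6.7
position: [0.5024, -0.2233, 0.1427]
tool_rot: [-3.139, -0.002, 2.443]
force: [-0.5, -3.6, 4.4]
grip_width: 0.0115
q [ 0.634  0.55  -0.447  1.862  0.322  0.804  0.891] [ 0.5024 -0.2233  0.1427] [-3.139e+00 -2.000e-03  2.443e+00] 6.7
tool delta mm [-0.1  1.3 -0.3] yaw err 0.8051880548740593
[-0.53714337 -3.642839    4.39806274] [-0.62151637  0.0755685   0.10554381] 0.011461524829056848
```

```bash
python3 -m inch '[{"dx":0,"dy":0,"dz":0,"rx":0,"ry":0,"rz":0.1,"hand":1},{"dx":0,"dy":0,"dz":0,"rx":0,"ry":0,"rz":0.1,"hand":1},{"dx":0,"dy":0,"dz":0,"rx":0,"ry":0,"rz":0.1,"hand":1},{"dx":0,"dy":0,"dz":0,"rx":0,"ry":0,"rz":0.1,"hand":1},{"dx":0,"dy":0,"dz":0,"rx":0,"ry":0,"rz":0.1,"hand":1},{"dx":0,"dy":0,"dz":0,"rx":0,"ry":0,"rz":0.1,"hand":1},{"dx":0,"dy":0,"dz":0,"rx":0,"ry":0,"rz":0.1,"hand":1},{"dx":0,"dy":0,"dz":0,"rx":0,"ry":0,"rz":0,"hand":1}]' && python3 go.py; python3 - <<'E'
from workcell import bot;s=bot.observe();print(s['force'],s['moment'],s['grip_width'])
from h import *
grab('wrist','w4.png');grab('side','s4.png');grab('top','t4.png')
a=cv2.imread('pics/s4.png')[110:230,210:330];b=cv2.imread('pics/t4.png')[110:230,250:370]
cv2.imwrite('pics/z4.png',cv2.resize(np.hstack([a,b]),None,fx=3.3,fy=3.3))
E
```

```text
clock: 7.5
position: [0.5024, -0.2234, 0.1427]
tool_rot: [-3.138, 0.001, 1.746]
force: [-0.8, -5.3, 4.8]
grip_width: 0.0113
q [ 0.505  0.528 -0.268  1.869  0.196  0.773  0.306] [ 0.5024 -0.2234  0.1427] [-3.138e+00  1.000e-03  1.746e+00] 7.5
tool delta mm [ 0.8  1.1 -0.3] yaw err 1.503035844445313
[-0.82477826 -5.2783876   4.76587941] [-1.18215976  0.13273696 -0.02728631] 0.01128706526442288
```

View pics/w4.png

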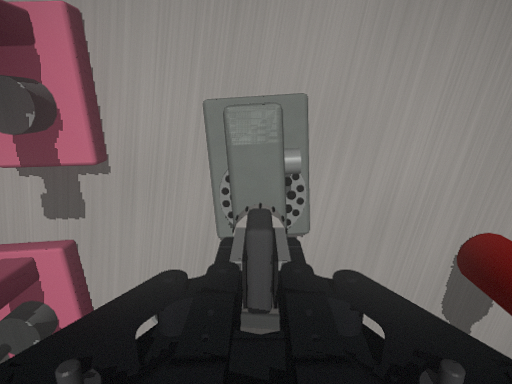

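View pics/z4.png

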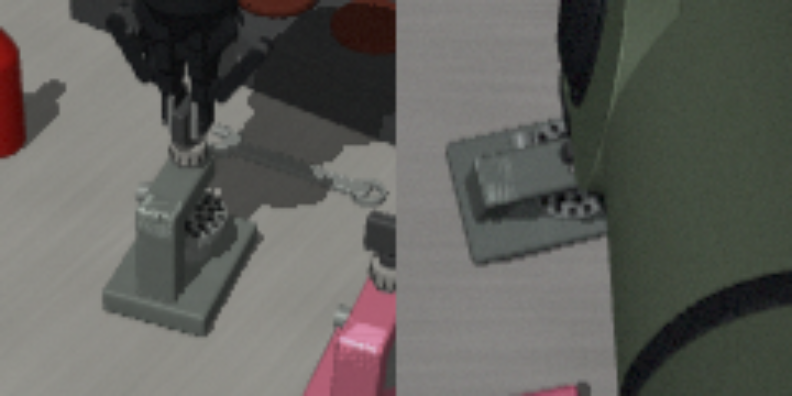

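The bar is still aligned in the pads after 1.5 rad, and the plate with its holes lies flat on the anvil. I let go and lift.

```bash
python3 -m inch '[{"dx":0,"dy":0,"dz":0,"rx":0,"ry":0,"rz":0,"hand":0.3},{"dx":0,"dy":0,"dz":0,"rx":0,"ry":0,"rz":0,"hand":-0.3},{"dx":0,"dy":0,"dz":0,"rx":0,"ry":0,"rz":0,"hand":-1},{"dx":0,"dy":0,"dz":0,"rx":0,"ry":0,"rz":0,"hand":-1},{"dx":0,"dy":0,"dz":0,"rx":0,"ry":0,"rz":0,"hand":-1},{"dx":0,"dy":0,"dz":0,"rx":0,"ry":0,"rz":0,"hand":-1},{"dx":0,"dy":0,"dz":-15,"rx":0,"ry":0,"rz":0,"hand":-1},{"dx":0,"dy":0,"dz":-25,"rx":0,"ry":0,"rz":0,"hand":-1},{"dx":0,"dy":0,"dz":-30,"rx":0,"ry":0,"rz":0,"hand":-1},{"dx":0,"dy":0,"dz":-30,"rx":0,"ry":0,"rz":0,"hand":-1}]'; python3 -m inch '[{"dx":0,"dy":0,"dz":0,"rx":0,"ry":0,"rz":0,"hand":-1},{"dx":0,"dy":0,"dz":0,"rx":0,"ry":0,"rz":0,"hand":-1}]'
python3 - <<'E'
from m import *
c=bot.get_calibration('wrist');p,d=grab('wrist','w5.png');grab('side','s5.png')
t=bot.tip_of('wrist','knob_grip');print([(a['centre'],a['score'],px2w(c,*a['centre'],z=.1605)) for a in t])
i,j=map(int,t[0]['centre']); meas(c,d,(max(0,j-90),max(0,i-100),min(512,j+90),min(384,i+100)),.166,.178)
a=cv2.imread('pics/s5.png')[110:230,210:330];b=cv2.imread('pics/w5.png')[80:280,160:360]
cv2.imwrite('pics/z5.png',np.hstack([cv2.resize(a,(390,390)),cv2.resize(b,(390,390))]))
E
```

```text
clock: 8.65
position: [0.5023, -0.2226, 0.2433]
tool_rot: [-3.137, -0.001, 1.748]
force: [0.5, 0.9, 0.4]
grip_width: 0.0852
clock: 8.85
position: [0.5026, -0.2228, 0.2425]
tool_rot: [-3.138, 0.0, 1.748]
force: [-0.0, 0.4, -0.9]
grip_width: 0.0855
[([195.6, 260.2], 0.75, array([ 0.50269525, -0.2221334 ,  0.1605    ]))]
801 [ 0.5018 -0.2217  0.1719] 0.17427564061642872 yaw -1.3967807790040785 ((502.0732116699219, -222.97003173828125), (11.979697227478027, 41.63629913330078), 10.563186645507812)
```

View pics/z5.png

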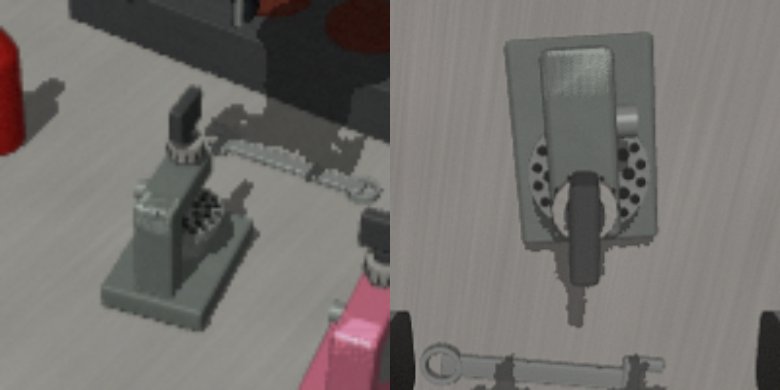

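The bar has turned from +0.107 to -1.397 rad, which is 1.50 rad clockwise. The hand is clear and the plate lies flat under the spindle.

```bash
python3 -c "
from workcell import bot;print(bot.job_done(),bot.observe()['clock'])"
```

```text
the job is handed in; nothing more can be done
the job is handed in; nothing more can be done
```

I turned the knob on the grey gauge that holds the perforated plate 1.5 rad clockwise in one grasp, let go, lifted clear and handed the job in.

- **Turn:** the wrist depth put the bar at +0.107 rad before and -1.397 rad after letting go. With at most 0.65 rad needed to close the spindle, the ratchet should have slipped at least 0.85 rad. I worked this out from the bar's angle; I could not read the ratchet or the clamping force directly.
- **Plate:** the last side and wrist pictures show it flat on the anvil under the spindle, looking undisturbed.
- **Robot:** the gripper was fully open with its tips about 70 mm above the knob, and the force reading was near zero. Wrist forces stayed below about 8 N in every reading. The clock was about 9 s of the 35 s allowed.
- **Failed or disagreeing:** my first move command was refused because it left out some keys; nothing moved, and I sent it again in full. Wrist depth taken from opposite sides put the bar's centre about 2 mm apart, so I used the average.

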